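# Fit the drilled lever to a phone clamp's splined spindle and close the clamp

### The arm

A 6-joint arm with a two-finger parallel gripper is mounted at the origin on the work surface. World frame = base frame: x ahead of the robot, y to its left, z up, the work surface at z = 0. Lengths are in m, angles in rad, forces in N, time in s.
With the tool pointing down it reaches from about 0.425 to 0.95 m from the base axis. Payload 3.5 kg.
Tool frame: the origin (TCP) lies midway between the tips of the shut fingers; the grasp point (between the pads) lies 19 mm behind it; z points along the fingers, x is the direction in which the jaws open and shut, and the axes are right-handed (so a half turn about z gives the same grasp; the last joint's range is limited). The gripper opens to 85 mm and grips with 20 to 120 N. Pads are 22 mm wide; open, the fingers measure 114 mm over their backs; the gripper's body (76 mm by 85 mm) begins 54 mm behind the grasp point. The pads swing forward as they close: fully open they stand 13 mm farther back than shut.
Start: joints at [0.993, 0.286, 1.577, -0, 1.279, -0.15], TCP at [0.28, 0.614, 0.231] pointing down, gripper open.
Joint ranges: [-2.77, 2.77], [-0.9, 2.22], [0.21, 2.48], [-1.53, 4.67], [0.24, 2.81], [-2.84, 2.84]. Speed limits (rad/s): [2.79, 2.79, 3.14, 3.14, 3.14, 3.14].

### API

Orientations are given as a unit quaternion [x, y, z, w].
In Python, from plant import readout, optics, ctrl gives the robot as it stands. The module is installed in compiled form; this text tells all that it offers.
- The arm moves only by the shell command python3 -m crank 'ROWS' [OPENING] [FORCE]. ROWS is text: rows parted by semicolons, each of 6 numbers parted by spaces: the shift along the tool's x, y, z in mm, then the turn, a rotation vector about the tool's x, y, z in rad. In form: dx dy dz ax ay az; .... A call has 1 to 5 rows; each row shifts and turns the commanded pose from where the row before left it, along the tool's axes as they then stand; what a row does not reach is not made up. A row lasts 1/8 s, in which the tool goes at most 62.5 mm and 10.7 degrees, less where a joint would pass 70% of its speed; a pose out of reach is approached as far as the arm can. A call is refused whole if a number of a shift passes 62.5 or a number of a turn 0.188, either way. A call with a gripper value outside its range is refused whole. OPENING is the opening, from -1 (shut) to 1 (fully open), set as the call begins (- or left out, the last holds). The fingers move at their own pace and stop on an object; FORCE is the grip in N (left out, the last holds). Time passes only in rows, so rows that do not move let the fingers close. It gives the time, the measured TCP pose, the force and the opening at its end, in the units of the state.
- readout.get_state(): the state, without advancing time (a new reading comes with each control period).
- optics.read_camera(name): name is "scene" or "top" or "wrist"; returns the picture (480x640x3 uint8, red, green, blue); there is no depth.
- optics.calibration(name): a dict with "mtx" (3x3 intrinsics, pixels), "rvec" (rotation vector, rad) and "tvec" (3), from world to camera coordinates, as OpenCV has them; the wrist camera has in their place "tool_from_camera" (4x4, takes a point from camera to tool coordinates, whose origin is the TCP and whose axes are the tool frame's). Camera axes: x right, y down, z forward; pixel columns grow to the right and rows downward; lengths in m; the calibration is good to about 2 mm. A picture is of the moment at which its call begins: read the wrist's pose just before it. calibration takes no time and is no camera call.
- ctrl.sign_off(): hands the job in, once; it reports no verdict.
Trained networks look in the newest picture that a camera, given by its name, has taken for a name from the list of things; names that differ only in an ending like _2 or _b are one class to them, and where a whole thing is asked for, a point or a joint stands for the part that bears it (a point fixed in the world has none). Each returns a list of dicts, best first, with "p" (0 to 1); they miss things now and then, are a little off and sometimes report something else, mostly with a low value. They report only what shows in the picture. A call takes as long as a camera call. They do not tell look-alikes from the thing itself.
- optics.recognise(camera, thing): "xy" ([column, row] as shares, 0 to 1, of the picture: columns of its width, rows of its height, amid what is visible of it).
The state is a dict: "time": time; "qpos": joint angles; "dq": joint speeds; "joint_efforts": joint torques, N m; "eef_pos": TCP position; "tcp_rot": TCP orientation; "contact_force": force on the tool from outside, world axes, zero at the start; "wrist_torque": the same for the moment, N m; "opening": opening from 0.0 (shut) to 1.0 (fully open).
Only numpy, scipy, OpenCV 4.12 (cv2) and the standard library are available. Lean on these libraries where they do the work, as an engineer would, in place of code of your own. Each camera call takes 0.05 s, during which the arm holds its last target.

### The job

Pick up the drilled lever whose hub has the toothed bore (not the one with the plain smooth bore), feel for the rotation at which it slips over the splined spindle of the phone clamp, and thread it on until the hub sits flush on the collar, pressing only lightly. Then turn it clockwise, seen from above, until the jaw is closed against the phone, and let go, leaving the lever on the spindle. Leave the other things on the mat where they are.

Things in the scene. Friction and masses are not known exactly. Their poses are not given: they have to be found in the camera images.
- lever: Lever to fit: steel, about 0.26 kg, flat on the 3 mm mat, bore upright. Origin: bore centre at the hub's underside; z up along the bore, x along the arm. Hexagonal hub 44 mm across flats, 30 mm high; two flats face +-y, free to grip. Arm: bar 18 x 8 mm along +x on the underside, three drilled holes. Opposite it a balance weight 26 x 18 mm out to x = -45 mm; centre of mass near x = 6 mm.
- hub_top (a point): Centre of the bore at the hub's top face, 30 mm above the lever's origin. Straight through bore with four inward teeth at 45, 135... deg from the lever's x, each 10 mm wide, their flat tips 21 mm apart across the bore; the four spaces between them (at 0, 90, 180, 270 deg) reach out to 33 mm diameter or more.
- lever_grip (a point): Top centre of that lever's black upright round grip, 18 mm in diameter: 110 mm along x and 45 mm up from the lever's origin.
- plain_lever: The wrong lever, to be left alone: same outside, arm, weight and grip (same origin and axes), but thick-walled, its bore a plain toothless six-sided hole 24 mm wide. It lies near the right one; which of the two places holds which varies.
- fixture: Phone clamp, screwed down on the mat: aluminium base 220 x 170 x 35 mm, origin at the centre of its underside, z up. A phone shell lies on it along y between a fence (+x side) and a moving jaw bar; all of it but the spindle stays below 55 mm above its underside.
- spindle_seat (a point): Centre of the top face of the spindle's collar (42 mm wide, 20 mm tall), 55 mm above the fixture's underside at x = -65 mm in its frame; axes as the fixture's, not turning with the spindle. The fitted hub's underside rests here, the lever's origin on this point. Lever and clamp must not be forced: their contact forces, added up, stay under 80 N.
- lug_tops (a point): On the spindle's axis, 16 mm above the collar: top of four straight lugs, 90 deg apart, 6 mm wide, on a 28 mm circle (core 18 mm). A hub that is not indexed rests here. About 0.9 mm play a side to the teeth (+-0.08 rad). How the lugs lie varies and is not measured: turn the hub (90 deg at most) under a light push of about 5 N until it drops.
- spindle_nose (a point): Top of the spindle, 26 mm above the collar: a plain round nose above the lugs, 18.4 mm wide at the lugs, tapering to 12 mm here; it pilots the bore before teeth meet lugs. The spindle turns only against about 0.2 N m; at 0.5 N m a slip clutch inside lets the splines slip without turning the clamp.
- clamp (a joint): Turn of the clamp's collar, rad, clockwise from above positive: 0 jaw fully back, 1.2 hard stop, jaw closed on the phone (10 mm of jaw travel per rad). Starts between 0 and 0.25; stays where it is left. It does not tell how the spline lugs lie.
- flux_jar: Bystander: small amber glass jar, 44 mm wide, 40 mm high.
- screwdriver: Bystander: grey screwdriver, 170 mm long, lying.
- tweezers: Bystander: steel tweezers, about 130 mm long, lying.
- parts_tray: Bystander: white divided tray, 120 x 170 x 25 mm.
- solder_spool: Bystander: grey spool, 52 mm wide, 36 mm high, standing on end.
- brush: Bystander: small wooden brush, 150 mm long, lying.
Things that resemble listed ones, but are neither listed nor needed, are in the scene too. What is shaped like the lever but green is not meant.

How it is judged:
On the way, in this order (a step that is already met when the one before it is completed fails the run):
1. the toothed lever is threaded fully onto the splined spindle, the clamp still open (z of lever in the frame of spindle_seat below 0.003 m and horizontal distance between lever and spindle_seat below 0.003 m and angle between lever's own z axis and vertical below 0.06 rad and value of joint clamp below 0.7 rad), for 0.2 s.
2. the lever has turned the clamp closed, still seated (z of lever in the frame of spindle_seat below 0.003 m and horizontal distance between lever and spindle_seat below 0.003 m and angle between lever's own z axis and vertical below 0.06 rad and value of joint clamp above 1.08 rad), for 0.2 s.
At the end, for the whole second after the job is handed in: The toothed lever is on the spindle, its hub within 3 mm of the collar's top face and of the spindle's axis, upright within 0.06 rad, at rest and released; the clamp is turned past 1.08 rad (stop at 1.2), its jaw closed on the phone (all of step 2 and linear speed of lever below 0.02 m/s); the robot touches nothing.
It fails at once if lever and clamp forced together: contact forces adding up to more than 80 N (contact force between lever and fixture above 80 N).
It fails at once if the plain lever or another thing on the mat moved by more than 30 mm (distance of any of plain_lever, flux_jar, screwdriver, tweezers, parts_tray, solder_spool, brush from where it was at the start of the episode above 0.03 m).
It also fails if it takes over 72 s, if anything falls off the work surface, if the arm or the gripper's body presses on something with over 40 N, if the wrist force passes 120 N, or if a joint passes its speed limit or range.

## Working session

There is one attempt and no reset: what is moved stays moved. The work goes in short steps, Python scripts to look and compute and a shell command to move; the robot and the scene stay as the last step left them, time stands still between calls to the robot, and variables do not carry over. Pictures are saved under pics/ and viewed, and the job is handed in when it is done.

```bash
mkdir -p pics; ls
cat > h.py <<'E'
import numpy as np, cv2
from scipy.spatial.transform import Rotation as R
from plant import readout, optics, ctrl
def save(n,im): cv2.imwrite(f'pics/{n}.png',im[:,:,::-1])
def tool():
    s=readout.get_state(); T=np.eye(4); T[:3,:3]=R.from_quat(s['tcp_rot']).as_matrix(); T[:3,3]=s['eef_pos']; return T
def cam(name,T=None):
    c=optics.calibration(name)
    K=np.array(c['mtx'])
    if 'rvec' in c:
        Rm=cv2.Rodrigues(np.array(c['rvec'],float))[0]; t=np.array(c['tvec'],float).ravel()
    else:
        W=(tool() if T is None else T)@np.array(c['tool_from_camera']); Rm=W[:3,:3].T; t=-Rm@W[:3,3]
    return K,Rm,t
def proj(C,p):
    K,Rm,t=C; q=K@(Rm@np.asarray(p,float)+t); return q[:2]/q[2]
def ray(C,px):
    K,Rm,t=C; d=Rm.T@np.linalg.solve(K,[px[0],px[1],1.]); return -Rm.T@t,d/np.linalg.norm(d)
def atz(C,px,z):
    o,d=ray(C,px); return o+d*(z-o[2])/d[2]
def tri(rs):
    A=np.zeros((3,3));b=np.zeros(3)
    for o,d in rs:
        P=np.eye(3)-np.outer(d,d);A+=P;b+=P@o
    x=np.linalg.solve(A,b); return x,[np.linalg.norm((np.eye(3)-np.outer(d,d))@(x-o)) for o,d in rs]
E
python3 - <<'E'
from h import *
print(readout.get_state())
for n in ['scene','top','wrist']:
    save(n+'0',optics.read_camera(n))
    for t in ['lever','fixture','hub_top','lever_grip']+(['spindle_nose'] if n!='wrist' else []):
        print(n,t,[(np.round(np.array(d['xy'])*[640,480],1).tolist(),round(d['p'],2)) for d in optics.recognise(n,t)])
print(optics.calibration('top'),optics.calibration('wrist'))
E
```

```text
pics
{'time': 0.0, 'qpos': array([ 9.92975035e-01,  2.87177343e-01,  1.57820862e+00, -6.79717665e-06,
        1.27860078e+00, -1.49996537e-01]), 'dq': array([0.00076101, 0.00071183, 0.00016727, 0.00114079, 0.0005367 ,
       0.00073792]), 'joint_efforts': array([-2.37711620e-04, -4.05983698e+01, -2.92623925e+01, -1.61875055e-04,
        5.83044399e-03, -1.27270414e-05]), 'eef_pos': array([0.27965423, 0.61360656, 0.22992228]), 'tcp_rot': array([ 8.41097134e-01,  5.40882776e-01, -1.09095022e-03,  4.92703824e-04]), 'contact_force': array([ 0.278884  , -0.57398405,  0.83695285]), 'wrist_torque': array([0.01074607, 0.02157495, 0.02568786]), 'opening': 1.0027273777345889}
scene lever [([508.1, 237.1], 0.74), ([293.8, 201.1], 0.65), ([324.9, 283.9], 0.57)]
scene fixture [([425.3, 315.9], 0.95), ([252.4, 323.4], 0.18)]
scene hub_top [([327.9, 287.6], 0.85), ([291.3, 201.6], 0.84), ([506.1, 239.1], 0.78)]
scene lever_grip [([329.6, 285.4], 0.84), ([508.1, 236.9], 0.84), ([289.9, 199.2], 0.59)]
scene spindle_nose [([428.6, 315.6], 0.65)]
top lever [([179.9, 359.1], 0.65), ([298.2, 136.2], 0.65
[... 555 characters left out ...]
33532801],
       [  0.        ,   0.        ,   1.        ]]), 'rvec': array([ 2.10453664, -2.1388537 ,  0.17470203]), 'tvec': array([-0.05581439,  0.49585088,  1.19861412])} {'mtx': array([[418.32108627,   0.        , 323.68848892],
       [  0.        , 418.32108627, 244.11854042],
       [  0.        ,   0.        ,   1.        ]]), 'tool_from_camera': array([[ 9.99999963e-01, -2.14281079e-04,  1.70248404e-04,
        -1.17418204e-04],
       [ 1.55430641e-04,  9.56678168e-01,  2.91147487e-01,
        -7.38945608e-02],
       [-2.25260329e-04, -2.91147449e-01,  9.56678165e-01,
        -1.41939239e-01],
       [ 0.00000000e+00,  0.00000000e+00,  0.00000000e+00,
         1.00000000e+00]])}
```

View pics/top0.png

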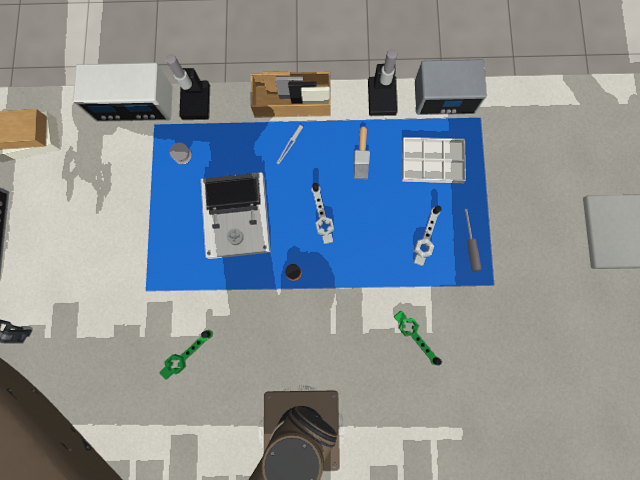

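View pics/scene0.png

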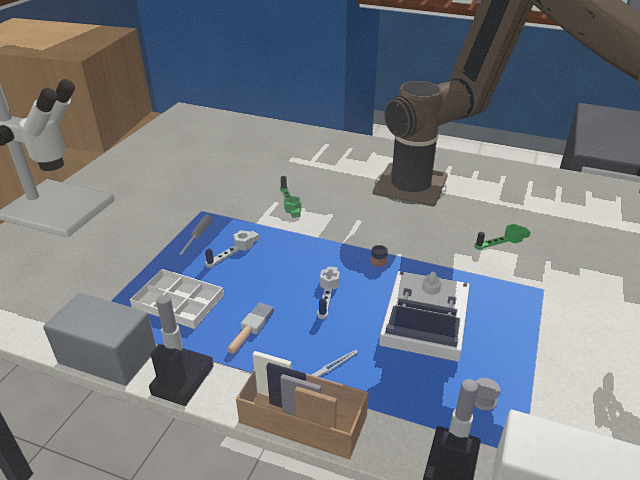

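View pics/wrist0.png

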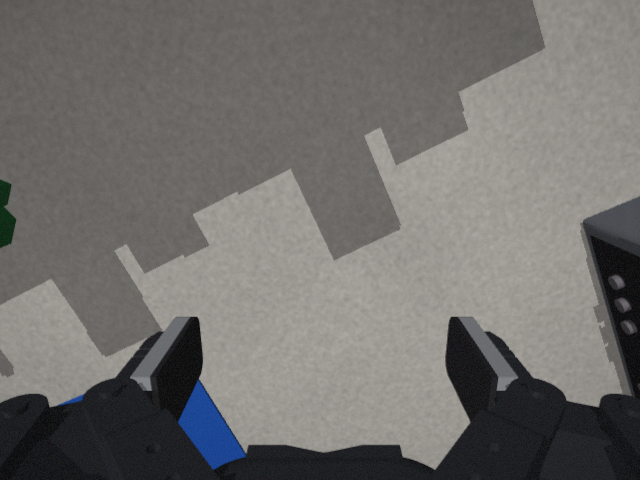

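Run:
```python
from h import *
im=cv2.imread('pics/top0.png')
a=im[175:275,280:380];b=im[195:295,385:485]
o=np.hstack([cv2.resize(x,(400,400),interpolation=cv2.INTER_CUBIC) for x in (a,b)])
cv2.imwrite('pics/zoom0.png',o)
C=cam('top')
for n,px,z in [('A hub',(325,228),.033),('A grip',(316,188),.048),('B hub',(425,247),.033),('B grip',(437,210),.048),('nose',(235,236),.084),('fxcorner',(207,259),.038),('fx2',(270,253),.038),('jar',(293,271),.04)]: print(n,atz(C,px,z).round(3))
```

```text
A hub [ 0.519 -0.071  0.033]
A grip [ 0.627 -0.049  0.048]
B hub [ 0.463 -0.337  0.033]
B grip [ 0.56  -0.371  0.048]
nose [0.492 0.161 0.084]
fxcorner [0.44  0.244 0.038]
fx2 [0.453 0.076 0.038]
jar [0.404 0.015 0.04 ]
```

View pics/zoom0.png

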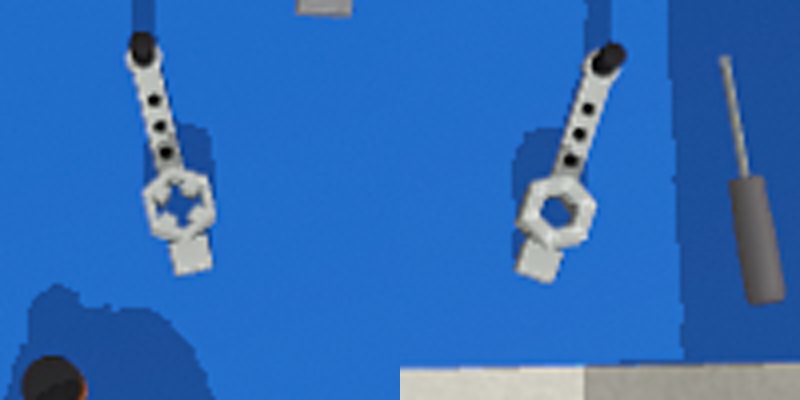

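```bash
python3 -m crank '-40 47 0 0 0 -0.1; -40 47 0 0 0 0; -40 47 0 0 0 0;-40 47 0 0 0 0;-40 47 0 0 0 0'; python3 -m crank '-40 47 0 0 0 0; -40 47 0 0 0 0; -40 47 0 0 0 0;0 0 0 0 0 0'
python3 - <<'E'
from h import *
T=tool();im=optics.read_camera('wrist');save('w1',im);np.save('T1.npy',T);print(T.round(3))
s=readout.get_state();print(s['time'],s['qpos'])
for t in ['spindle_nose','lug_tops','spindle_seat']:
    print(t,[(np.round(np.array(d['xy'])*[640,480],1).tolist(),round(d['p'],2)) for d in optics.recognise('wrist',t)])
E
```

```text
time: 1.48
eef_pos: [0.4334, 0.3446, 0.2317]
tcp_rot: [0.813, 0.582, 0.0, 0.0]
contact_force: [0.7, -0.2, -0.3]
opening: 1.0
time: 1.98
eef_pos: [0.5294, 0.1838, 0.2316]
tcp_rot: [0.815, 0.58, 0.0, 0.0]
contact_force: [0.3, 0.2, -0.7]
opening: 1.0
[[ 0.328  0.945  0.001  0.529]
 [ 0.945 -0.328 -0.001  0.184]
 [-0.     0.001 -1.     0.232]
 [ 0.     0.     0.     1.   ]]
2.025 [ 1.56563170e-01  3.35134899e-02  1.86233018e+00  3.79586221e-04
  1.24575412e+00 -1.08262606e+00]
spindle_nose [([332.2, 234.6], 0.84)]
lug_tops [([328.7, 238.4], 0.71)]
spindle_seat [([325.5, 234.8], 0.57)]
```

View pics/w1.png

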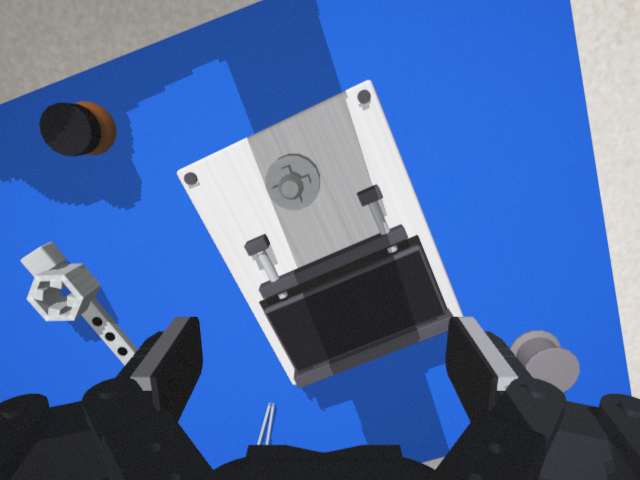

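```bash
cat >> h.py <<'E'
def rect(C,im,c,z,half,n=600,yaw=0):
    # top-down orthorectified patch: right = world -y, up = world +x
    us=np.linspace(-half,half,n); X,Y=np.meshgrid(us,us)
    P=np.stack([c[0]-Y,c[1]-X,np.full_like(X,z)],-1)@C[1].T+C[2]
    q=P@C[0].T; q=q[...,:2]/q[...,2:]
    return cv2.remap(im,q[...,0].astype('f4'),q[...,1].astype('f4'),cv2.INTER_CUBIC)
E
python3 - <<'E'
from h import *
T=np.load('T1.npy');C=cam('wrist',T);im=cv2.imread('pics/w1.png')
p=atz(C,(291,187),.084);print(p, atz(C,(292,183),.058)); 
n=atz(C,(291,187),.074)
a=rect(C,im,n,.074,.03,400); 
h=atz(C,(57,298),.033);print('A hub',h)
b=rect(C,im,h,.033,.05,400)
cv2.imwrite('pics/r1.png',np.hstack([a,b]))
E
```

```text
[0.49628091 0.17108862 0.084     ] [0.49700024 0.16955115 0.058     ]
A hub [ 0.52728327 -0.06570867  0.033     ]
```

View pics/r1.png

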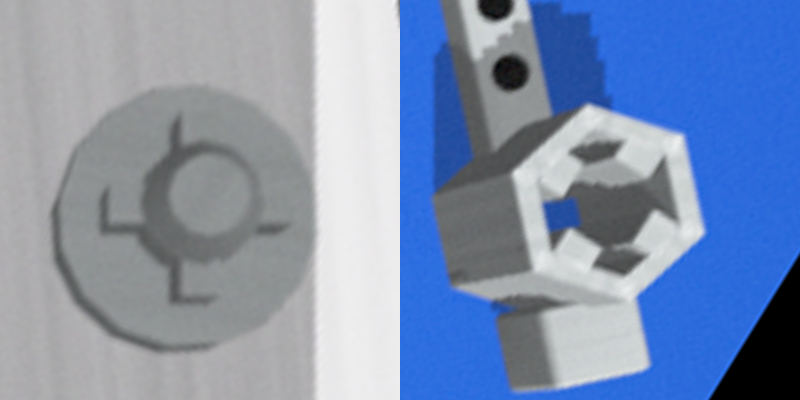

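```bash
python3 -m crank '-48 15.4 8 0 0 0; -48 15.4 8 0 0 0;-48 15.4 8 0 0 0;-48 15.4 8 0 0 0;-48 15.4 8 0 0 0'; python3 -m crank '0 0 0 0 0 -0.177;0 0 0 0 0 -0.177;0 0 0 0 0 -0.177;0 0 0 0 0 0;0 0 0 0 0 0'
python3 - <<'E'
from h import *
T=tool();im=optics.read_camera('wrist');save('w2',im);np.save('T2.npy',T);print(T.round(3))
E
```

```text
time: 2.8
eef_pos: [0.523, -0.0644, 0.1913]
tcp_rot: [0.812, 0.584, 0.0, 0.0]
contact_force: [0.2, 0.8, 0.6]
opening: 1.0
time: 3.42
eef_pos: [0.5231, -0.0637, 0.1914]
tcp_rot: [0.632, 0.775, 0.0, 0.0]
contact_force: [0.6, -0.7, -0.3]
opening: 1.001
[[-0.201  0.98   0.     0.523]
 [ 0.98   0.201  0.    -0.064]
 [ 0.     0.    -1.     0.191]
 [ 0.     0.     0.     1.   ]]
```

View pics/w2.png

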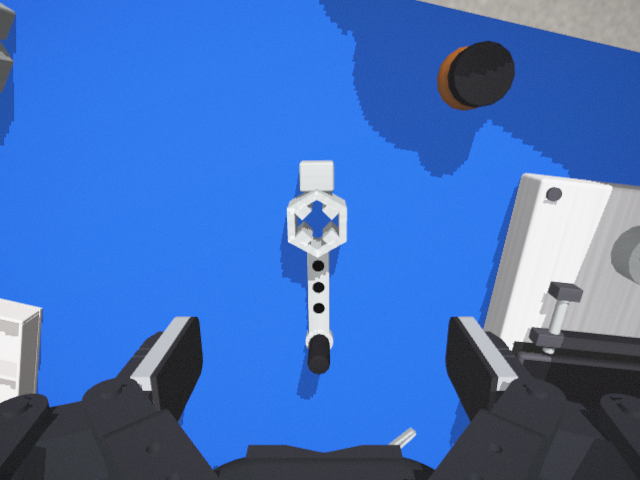

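Run:
```python
from h import *
C1=cam('wrist',np.load('T1.npy'));C2=cam('wrist',np.load('T2.npy'));Ct=cam('top')
im=cv2.imread('pics/w2.png')
x,e=tri([ray(C1,(57,298)),ray(C2,(317,223))]);print(x,e)
h=atz(C2,(317,223),.033);print(h,atz(Ct,(325,228),.033))
g=atz(C2,(318,362),.048);print(g,np.linalg.norm((g-h)[:2]),np.arctan2(*(g-h)[1::-1]))
a=rect(C2,im,h,.033,.04,400);b=rect(C2,im,h+[.04,.01,0],.003,.1,400)
cv2.imwrite('pics/r2.png',np.hstack([a,b]))
```

```text
[ 0.52700054 -0.06851455  0.02949791] [np.float64(0.00083876968888295), np.float64(0.0008387696888828731)]
[ 0.525268   -0.06859278  0.033     ] [ 0.51948859 -0.07132335  0.033     ]
[ 0.63080559 -0.0464313   0.048     ] 0.10783929149554985 0.20697932709037845
```

View pics/r2.png

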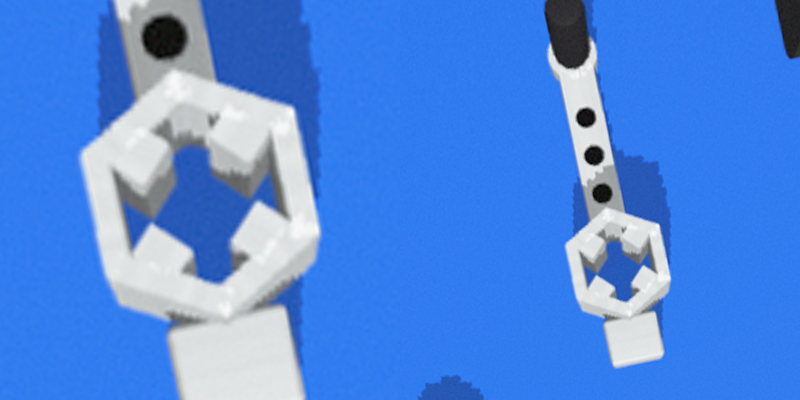

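```bash
python3 -m crank '-5.8 2 40 0 0 0; 0 0 40 0 0 0;0 0 40 0 0 0;0 0 40 0 0 0;0 0 20 0 0 0'; python3 -m crank '0 0 6 0 0 0;0 0 0 0 0 0'
python3 - <<'E'
from h import *
T=tool();im=optics.read_camera('wrist');save('w3',im);np.save('T3.npy',T);print(T.round(4))
E
```

```text
time: 4.1
eef_pos: [0.5247, -0.0693, 0.0088]
tcp_rot: [0.632, 0.775, -0.001, -0.002]
contact_force: [-0.7, 0.3, -0.3]
opening: 0.999
time: 4.35
eef_pos: [0.5266, -0.07, 0.0056]
tcp_rot: [0.632, 0.775, 0.0, 0.0]
contact_force: [-0.7, -0.2, -0.1]
opening: 0.997
[[-2.015e-01  9.795e-01  3.000e-04  5.266e-01]
 [ 9.795e-01  2.015e-01 -1.000e-04 -7.000e-02]
 [-2.000e-04  3.000e-04 -1.000e+00  5.600e-03]
 [ 0.000e+00  0.000e+00  0.000e+00  1.000e+00]]
```

View pics/w3.png

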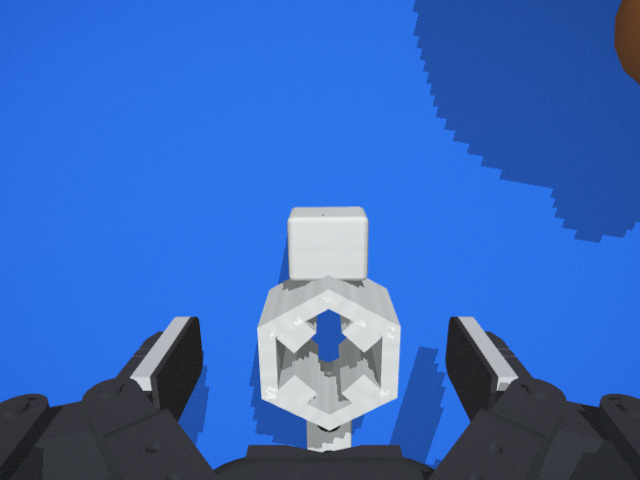

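```bash
python3 -m crank '0 0 0 0 0 0;0 0 0 0 0 0;0 0 0 0 0 0;0 0 0 0 0 0;0 0 0 0 0 0' -1 60;  python3 -m crank '0 0 0 0 0 0;0 0 0 0 0 0'
python3 - <<'E'
from h import *
T=tool();im=optics.read_camera('wrist');save('w4',im);np.save('T4.npy',T);print(T.round(4))
E
```

```text
time: 5.03
eef_pos: [0.5271, -0.0701, 0.0065]
tcp_rot: [0.632, 0.775, 0.0, 0.001]
contact_force: [-1.1, 0.3, 5.5]
opening: 0.501
time: 5.28
eef_pos: [0.5272, -0.0701, 0.0065]
tcp_rot: [0.632, 0.775, 0.0, 0.001]
contact_force: [-0.9, 0.6, 5.8]
opening: 0.507
[[-2.017e-01  9.794e-01  1.600e-03  5.272e-01]
 [ 9.794e-01  2.017e-01 -1.000e-04 -7.010e-02]
 [-4.000e-04  1.500e-03 -1.000e+00  6.500e-03]
 [ 0.000e+00  0.000e+00  0.000e+00  1.000e+00]]
```

View pics/w4.png

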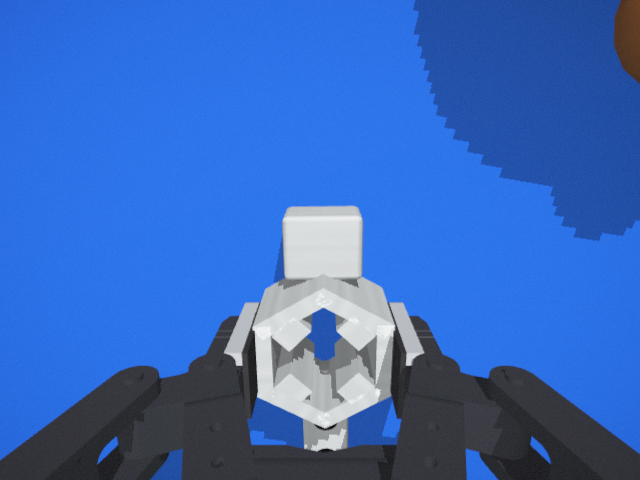

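```bash
python3 -m crank '0 0 -20 0 0 0;0 0 -40 0 0 0;0 0 -40 0 0 0;0 0 -25 0 0 0;0 0 0 0 0 0';  python3 -m crank '45 18 0 0 0 0;45 18 0 0 0 0;45 18 0 0 0 0;45 18 0 0 0 0;45 18 0 0 0 0'; python3 -m crank '0 0 0 0 0 0.1;0 0 0 0 0 0.1;0 0 0 0 0 0;0 0 0 0 0 0'
python3 - <<'E'
from h import *
T=tool();im=optics.read_camera('wrist');save('w5',im);np.save('T5.npy',T);print(T.round(4))
s=readout.get_state();print(s['opening'],s['contact_force'],s['wrist_torque'],s['qpos'])
E
```

```text
time: 5.95
eef_pos: [0.5271, -0.0704, 0.1316]
tcp_rot: [0.632, 0.775, 0.001, 0.002]
contact_force: [0.0, -0.3, -4.4]
opening: 0.504
time: 6.58
eef_pos: [0.5673, 0.1697, 0.127]
tcp_rot: [0.632, 0.775, -0.002, -0.002]
contact_force: [0.8, -0.9, -3.1]
opening: 0.504
time: 7.08
eef_pos: [0.5681, 0.1682, 0.1286]
tcp_rot: [0.706, 0.709, -0.001, -0.001]
contact_force: [0.1, -0.7, -3.4]
opening: 0.5
[[-4.300e-03  1.000e+00 -2.800e-03  5.681e-01]
 [ 1.000e+00  4.300e-03 -4.000e-04  1.682e-01]
 [-4.000e-04 -2.800e-03 -1.000e+00  1.286e-01]
 [ 0.000e+00  0.000e+00  0.000e+00  1.000e+00]]
0.5011945572477434 [-1.23448173 -0.23937113 -2.93824275] [0.06728528 0.04140743 0.00363999] [ 1.16689411e-01  2.12583794e-01  1.86308927e+00 -5.57359121e-05
  1.06787507e+00 -1.45807634e+00]
```

View pics/w5.png

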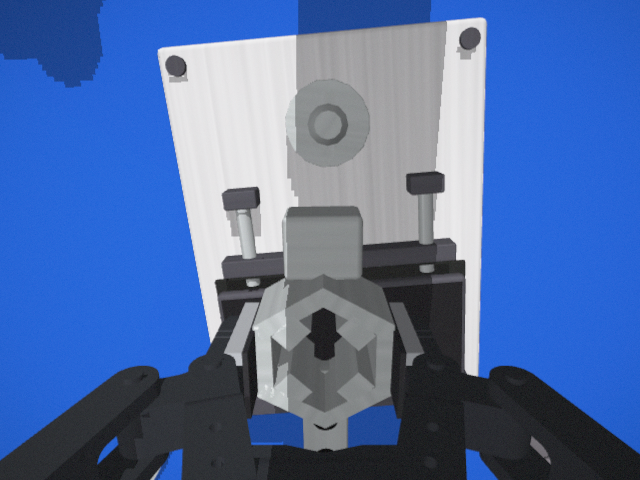

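Run:
```python
from h import *
T=np.load('T5.npy');C=cam('wrist',T);im=cv2.imread('pics/w5.png')
n=atz(C,(328,124),.084);print(n,atz(C,(328,123),.058))
a=rect(C,im,n,.074,.03,400); 
g=cv2.cvtColor(a,6); g=cv2.createCLAHE(6,(4,4)).apply(cv2.GaussianBlur(g,(0,0),2)); a2=cv2.cvtColor(g,8)
cv2.imwrite('pics/r5.png',np.hstack([a,a2]))
# hub in tool frame
C4=cam('wrist',np.load('T4.npy'))
h=atz(C4,(324,357),.033); T4=np.load('T4.npy'); print('hub tool', T4[:3,:3].T@(h-T4[:3,3]))
for v in [(323,290),(325,428),(256,327),(393,327),(263,397),(390,393)]:
    q=atz(C4,v,.033);print(v,(T4[:3,:3].T@(q-T4[:3,3])*1000).round(1))
```

```text
[0.49694703 0.16952095 0.084     ] [0.49681579 0.16976584 0.058     ]
hub tool [-9.84764368e-05 -1.75239125e-03 -2.65209005e-02]
(323, 290) [ -0.4 -24.5 -26.6]
(325, 428) [  0.2  25.2 -26.5]
(256, 327) [-21.  -12.2 -26.5]
(393, 327) [ 21.1 -12.2 -26.5]
(263, 397) [-19.9  13.1 -26.5]
(390, 393) [ 21.3  11.5 -26.5]
```

View pics/r5.png

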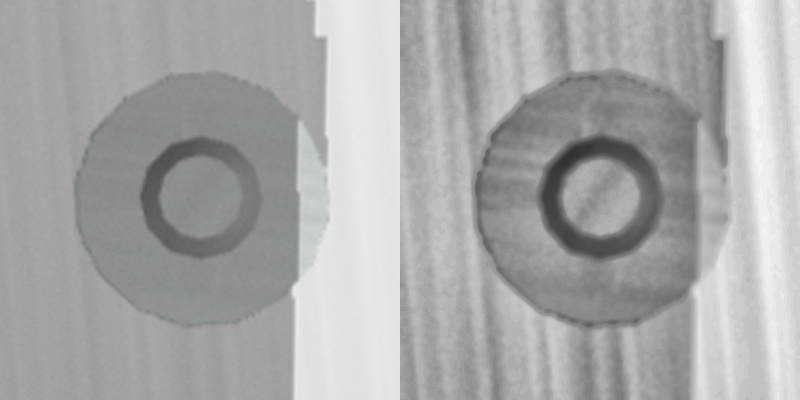

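Run:
```python
from h import *
T=np.load('T1.npy');C=cam('wrist',T);im=cv2.imread('pics/w1.png')
n=np.array([.4965,.1703,.074])
out=[]
for z in (.074,):
    a=rect(C,im,n,z,.02,600); g=cv2.createCLAHE(4,(2,2)).apply(cv2.cvtColor(a,6)); g=cv2.cvtColor(g,8)
    c=299.5; k=600/.04
    for y in (0.0,):
        for m in range(4):
            an=y+m*np.pi/2; d=np.array([-np.sin(an),-np.cos(an)]); p=np.array([d[1],-d[0]])
            q=[(np.array([c,c])+k*(.009*d+s*.003*p),np.array([c,c])+k*(.014*d+s*.003*p)) for s in(-1,1)]
            for u,v in q: cv2.line(g,tuple(u.astype(int).tolist()),tuple(v.astype(int).tolist()),(0,0,255),1)
    cv2.imwrite('pics/r1b.png',g)
```

```text
(no output)
```

View pics/r1b.png

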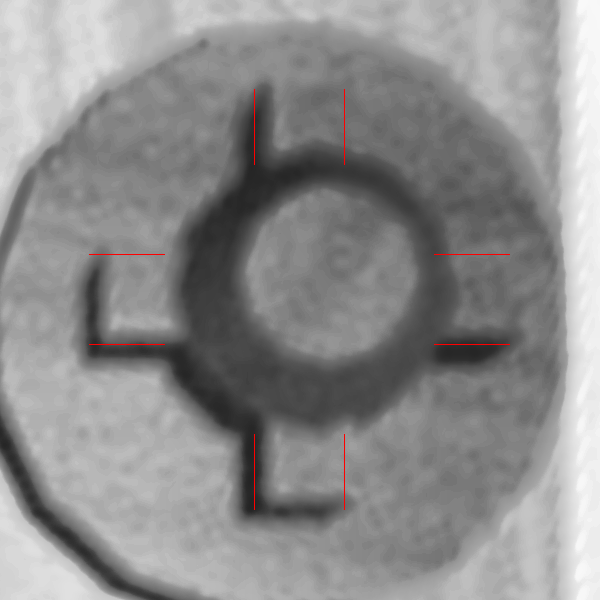

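```bash
python3 -m crank '0.8 -24 0 0 0 0;0.8 -24 0 0 0 0;0 -23.4 0 0 0 0;0 0 20 0 0 0;0 0 15 0 0 0';  python3 -m crank '0 0 0 0 0 0;0 0 0 0 0 0'
python3 - <<'E'
from h import *
T=tool();im=optics.read_camera('wrist');save('w6',im);print(T.round(4)); save('s6',optics.read_camera('scene'))
E
```

```text
time: 7.75
eef_pos: [0.4973, 0.1697, 0.0947]
tcp_rot: [0.706, 0.708, -0.0, -0.0]
contact_force: [0.1, -0.8, -3.6]
opening: 0.498
time: 8.0
eef_pos: [0.4982, 0.1698, 0.0956]
tcp_rot: [0.706, 0.708, 0.0, 0.0]
contact_force: [-0.1, -0.7, -2.8]
opening: 0.507
[[-3.200e-03  1.000e+00  6.000e-04  4.982e-01]
 [ 1.000e+00  3.200e-03  1.000e-04  1.698e-01]
 [ 0.000e+00  6.000e-04 -1.000e+00  9.560e-02]
 [ 0.000e+00  0.000e+00  0.000e+00  1.000e+00]]
```

View pics/w6.png

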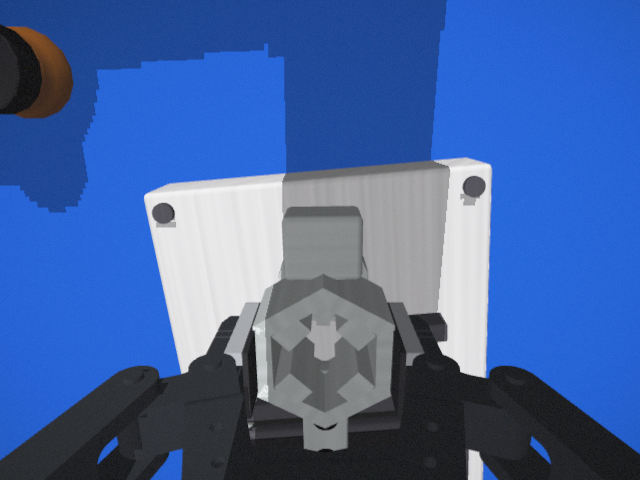

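```bash
python3 -m crank '-0.3 -1.5 0 0 0 0;0 0 5 0 0 0;0 0 5 0 0 0;0 0 3 0 0 0;0 0 0 0 0 0';  python3 - <<'E'
from h import *
T=tool();im=optics.read_camera('wrist');save('w7',im);print(T.round(4));s=readout.get_state();print(s['contact_force'],s['wrist_torque'])
E
```

```text
time: 8.72
eef_pos: [0.4957, 0.1695, 0.0818]
tcp_rot: [0.706, 0.708, -0.0, -0.0]
contact_force: [0.4, -0.4, -4.1]
opening: 0.502
[[-3.200e-03  1.000e+00 -1.100e-03  4.957e-01]
 [ 1.000e+00  3.200e-03 -1.000e-04  1.695e-01]
 [-1.000e-04 -1.100e-03 -1.000e+00  8.180e-02]
 [ 0.000e+00  0.000e+00  0.000e+00  1.000e+00]]
[-0.85141201 -0.63415008 -3.72595177] [-0.00580373  0.00669284 -0.02516058]
```

View pics/w7.png

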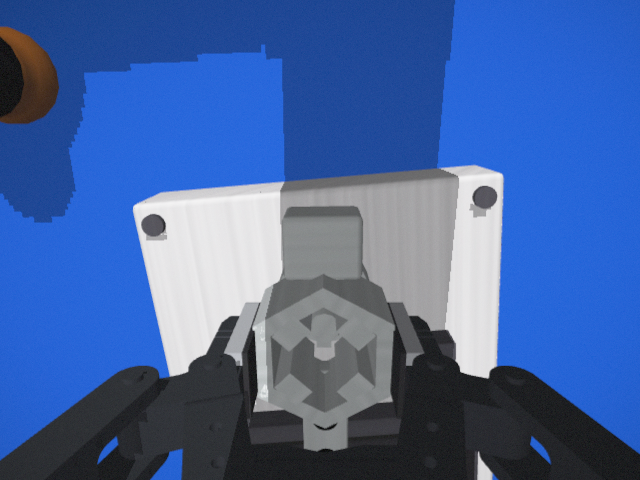

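View pics/s6.png

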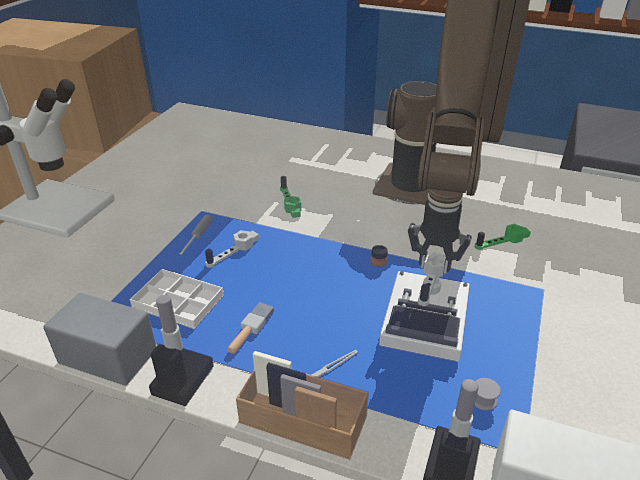

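```bash
python3 -m crank '0 1 2 0 0 0;0 0 2 0 0 0;0 0 1 0 0 0;0 0 1 0 0 0;0 0 0 0 0 0';python3 -m crank '0 0 1 0 0 0;0 0 1 0 0 0;0 0 1 0 0 0;0 0 0 0 0 0'
```

```text
time: 9.4
eef_pos: [0.497, 0.1696, 0.0762]
tcp_rot: [0.706, 0.708, -0.0, -0.0]
contact_force: [0.2, -0.2, -2.8]
opening: 0.501
time: 9.9
eef_pos: [0.497, 0.1696, 0.0732]
tcp_rot: [0.706, 0.708, -0.0, -0.0]
contact_force: [0.3, -0.5, -3.1]
opening: 0.502
```

```bash
python3 -m crank '0 0 1 0 0 0;0 0 1 0 0 0;0 0 1 0 0 0;0 0 0 0 0 0';python3 -m crank '0 0 1 0 0 0;0 0 1 0 0 0;0 0 1 0 0 0;0 0 0 0 0 0'
```

```text
time: 10.4
eef_pos: [0.497, 0.1696, 0.0702]
tcp_rot: [0.706, 0.708, -0.0, -0.0]
contact_force: [0.9, -0.4, -3.4]
opening: 0.506
time: 10.9
eef_pos: [0.497, 0.1696, 0.0672]
tcp_rot: [0.706, 0.708, -0.0, -0.0]
contact_force: [0.1, -0.4, -2.8]
opening: 0.5
```

Sliding freely between the lugs; expect the collar near TCP z = 0.0615.

```bash
python3 -m crank '0 0 1 0 0 0;0 0 1 0 0 0;0 0 1 0 0 0;0 0 0 0 0 0';python3 -m crank '0 0 1 0 0 0;0 0 0.7 0 0 0;0 0 0 0 0 0';python3 -m crank '0 0 0.5 0 0 0;0 0 0 0 0 0'
```

```text
time: 11.4
eef_pos: [0.497, 0.1695, 0.0642]
tcp_rot: [0.706, 0.708, -0.0, -0.0]
contact_force: [0.1, -0.4, -3.2]
opening: 0.503
time: 11.78
eef_pos: [0.497, 0.1696, 0.0625]
tcp_rot: [0.706, 0.708, -0.0, -0.0]
contact_force: [-0.5, -0.1, -2.7]
opening: 0.503
time: 12.02
eef_pos: [0.4971, 0.1696, 0.0621]
tcp_rot: [0.706, 0.708, -0.0, -0.0]
contact_force: [-0.5, -0.5, -3.0]
opening: 0.501
```

```bash
python3 -m crank '0 0 0.5 0 0 0;0 0 0 0 0 0';python3 -m crank '0 0 0.4 0 0 0;0 0 0 0 0 0';python3 - <<'E'
from h import *
save('s8',optics.read_camera('scene')[220:380,360:500]);save('w8',optics.read_camera('wrist'));print(readout.get_state()['contact_force'])
E
```

```text
time: 12.28
eef_pos: [0.497, 0.1696, 0.0615]
tcp_rot: [0.706, 0.708, -0.0, -0.0]
contact_force: [-0.2, 0.2, -3.3]
opening: 0.502
time: 12.52
eef_pos: [0.4971, 0.1696, 0.0614]
tcp_rot: [0.706, 0.708, -0.0, -0.0]
contact_force: [-0.6, -0.1, -0.8]
opening: 0.506
[-1.62825188 -0.47463247 -0.96749145]
```

View pics/w8.png

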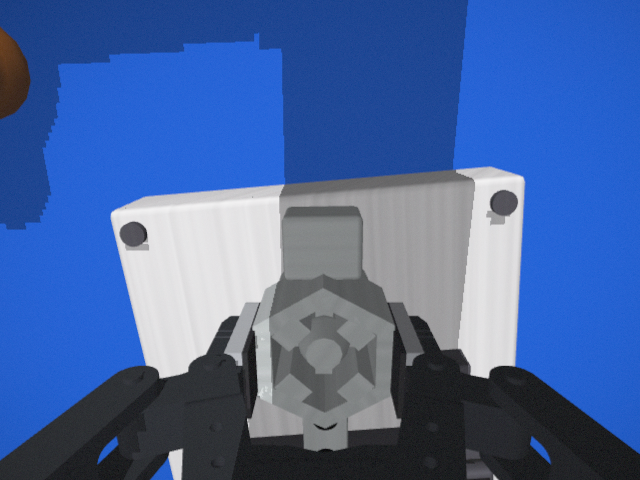

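```bash
python3 -m crank '0 0 0.4 0 0 0;0 0 0 0 0 0.0;0 0 0 0 0 0.06;0 0 0 0 0 0.06;0 0 0 0 0 0';python3 -c "
from h import *
s=readout.get_state();print(s['wrist_torque'],s['contact_force'])"; python3 -m crank '0 0 0 0 0 0.08;0 0 0 0 0 0.08;0 0 0 0 0 0.08;0 0 0 0 0 0';python3 -c "
from h import *
s=readout.get_state();print(s['wrist_torque'],s['contact_force'],s['qpos'][5])"
```

```text
time: 13.25
eef_pos: [0.4972, 0.1695, 0.0614]
tcp_rot: [0.747, 0.665, -0.0, 0.0]
contact_force: [-4.4, -1.0, 6.1]
opening: 0.505
[-0.1695383   0.65539826 -0.0257096 ] [-4.36102851 -0.99920294  6.10418914]
time: 13.75
eef_pos: [0.4972, 0.1695, 0.0614]
tcp_rot: [0.821, 0.571, -0.0, 0.0]
contact_force: [-4.3, -1.2, 5.1]
opening: 0.501
[-0.23391183  0.67663973  0.01030306] [-4.30515148 -1.15491886  5.13090457] -1.0791051634496072
```

Run:
```python
from h import *
save('w9',optics.read_camera('wrist')); save('s9',cv2.resize(optics.read_camera('scene')[220:380,360:500],None,fx=4,fy=4,interpolation=2))
a=cv2.imread('pics/s8.png');cv2.imwrite('pics/s8b.png',cv2.resize(a,None,fx=4,fy=4,interpolation=2))
```

```text
(no output)
```

View pics/w9.png

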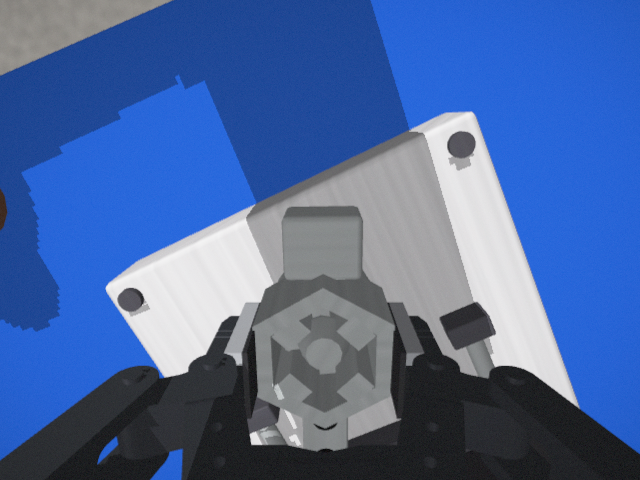

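View pics/s9.png

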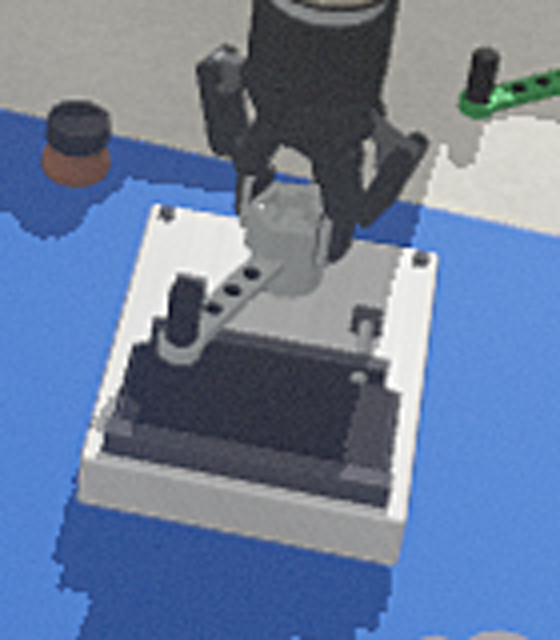

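View pics/s8b.png

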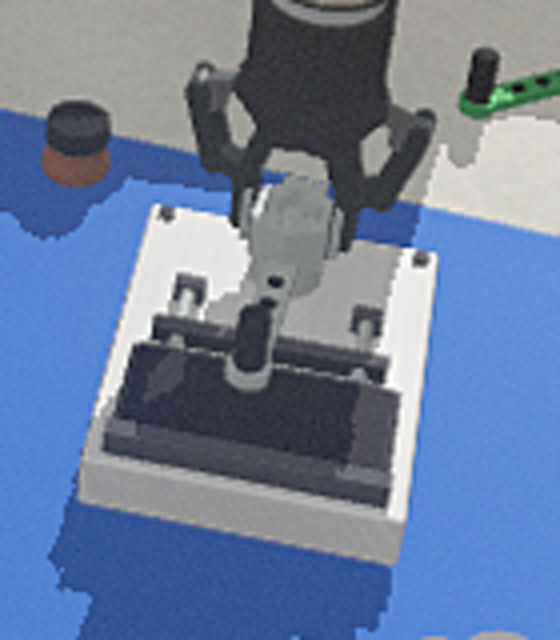

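```bash
python3 -m crank '0 0 0 0 0 0.08;0 0 0 0 0 0.08;0 0 0 0 0 0.08;0 0 0 0 0 0.08;0 0 0 0 0 0.08';python3 - <<'E'
from h import *
s=readout.get_state();print(s['wrist_torque'],s['contact_force'],s['qpos'][5],s['eef_pos'])
im=optics.read_camera('scene');save('s10f',im)
save('s10',cv2.resize(im[220:380,360:500],None,fx=4,fy=4,interpolation=2)); save('w10',optics.read_camera('wrist'))
E
```

```text
time: 14.48
eef_pos: [0.4971, 0.1695, 0.0614]
tcp_rot: [0.918, 0.396, -0.0, 0.0]
contact_force: [-3.7, -1.0, 5.2]
opening: 0.511
[-0.14087612  0.62977815  0.18852973] [-3.73958953 -0.96023865  5.20212514] -0.6778001146894505 [0.49713117 0.16952751 0.06142457]
```

View pics/s10.png

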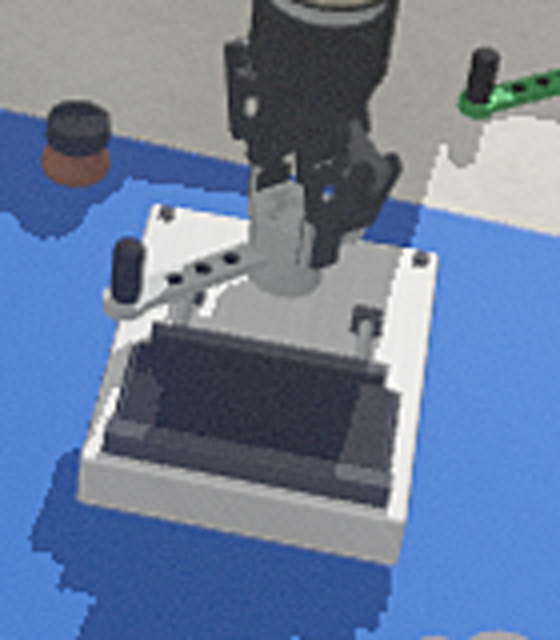

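View pics/w10.png

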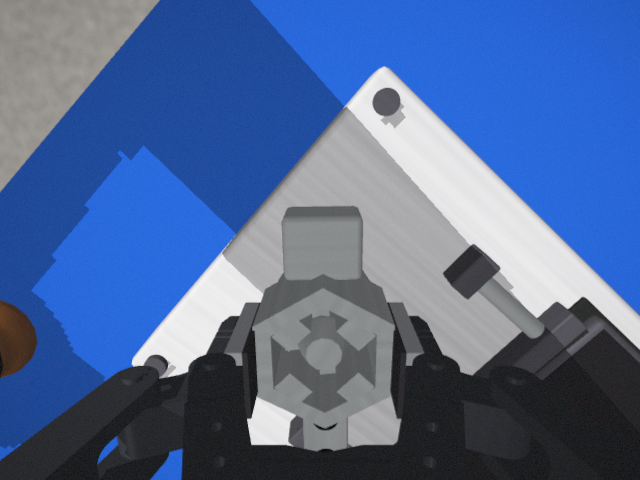

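```bash
python3 -m crank '0 0 0 0 0 0.08;0 0 0 0 0 0.08;0 0 0 0 0 0.06;0 0 0 0 0 0.05;0 0 0 0 0 0.04';python3 -c "
from h import *
s=readout.get_state();print(s['wrist_torque'],s['contact_force'],s['qpos'][5])"
python3 -m crank '0 0 0 0 0 0.04;0 0 0 0 0 0.04';python3 -c "
from h import *
s=readout.get_state();print(s['wrist_torque'],s['contact_force'],s['qpos'][5])"
```

```text
time: 15.2
eef_pos: [0.4971, 0.1695, 0.0614]
tcp_rot: [0.968, 0.25, -0.0, 0.0]
contact_force: [-4.8, -1.4, 5.3]
opening: 0.508
[-0.15278419  0.78271013  0.17057811] [-4.77652471 -1.37607419  5.28101326] -0.36900984427068373
time: 15.45
eef_pos: [0.4971, 0.1696, 0.0614]
tcp_rot: [0.977, 0.212, -0.0, 0.0]
contact_force: [-4.0, 0.3, 5.0]
opening: 0.503
[-0.04022172  0.74196586  0.59911898] [-4.0121535   0.315955    5.02639381] -0.290638980302296
```

```bash
python3 -m crank '0 0 0 0 0 0.03;0 0 0 0 0 0;0 0 0 0 0 0';python3 - <<'E'
from h import *
s=readout.get_state();print(s['wrist_torque'],s['contact_force'],s['qpos'][5])
im=optics.read_camera('scene');save('s11',cv2.resize(im[220:380,360:500],None,fx=4,fy=4,interpolation=2)); save('w11',optics.read_camera('wrist'))
E
```

```text
time: 15.82
eef_pos: [0.4971, 0.1696, 0.0614]
tcp_rot: [0.98, 0.197, -0.0, 0.0]
contact_force: [-4.1, -0.8, 5.5]
opening: 0.501
[-0.12096373  0.70244924  0.3709624 ] [-4.06692751 -0.81388378  5.54148133] -0.26121504742783497
```

View pics/s11.png

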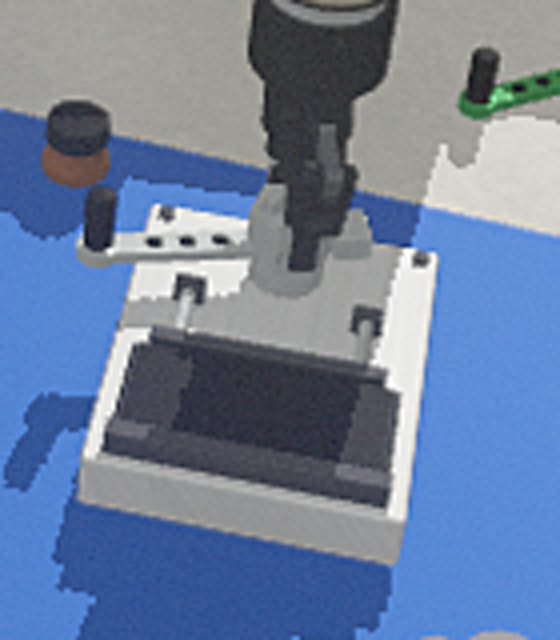

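View pics/w11.png

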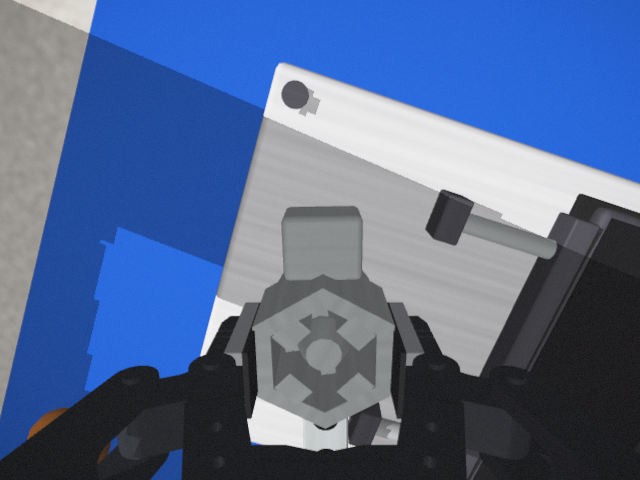

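Run:
```python
from h import *
sp=np.array([.4970,.1696])
def d(C,a,b,z=.05):
    p=atz(C,a,z)[:2];q=atz(C,b,z)[:2];u=(q-p)/np.linalg.norm(q-p);w=sp-p;return abs(u[0]*w[1]-u[1]*w[0])*1000,np.arctan2(*u[::-1])
C5=cam('wrist',np.load('T5.npy'));C11=cam('wrist')
print(d(C5,(223,263),(455,241)),d(C11,(561,215),(485,365)))
# head-of-rod (static) to check
a=cv2.imread('pics/w5.png');b=cv2.imread('pics/w11.png')
f=lambda C,im: rect(C,im,[.56,.17,0],.05,.08,400)
cv2.imwrite('pics/cmp.png',np.hstack([f(C5,a),f(C11,b)]))
```

```text
(np.float64(68.93467130782584), np.float64(1.6742444176997224)) (np.float64(72.61178573190126), np.float64(-1.492031419883227))
```

View pics/cmp.png

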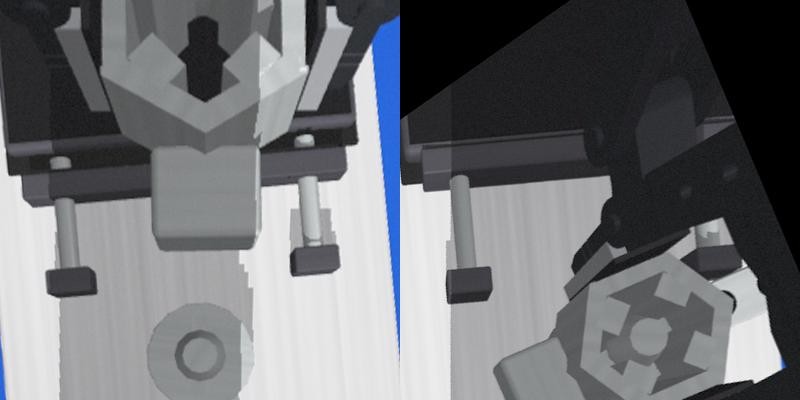

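```bash
python3 -m crank '0 0 -0.5 0 0 -0.03;0 0 0 0 0 0';python3 -m crank '0 0 0 0 0 0;0 0 0 0 0 0;0 0 0 0 0 0;0 0 0 0 0 0;0 0 0 0 0 0' 1; python3 -m crank '0 0 -10 0 0 0;0 0 -30 0 0 0;0 0 -40 0 0 0;0 0 -40 0 0 0;0 0 0 0 0 0';python3 - <<'E'
from h import *
im=optics.read_camera('scene');save('s12',cv2.resize(im[220:380,360:500],None,fx=4,fy=4,interpolation=2)); save('s12f',im);save('w12',optics.read_camera('wrist'));np.save('T12.npy',tool())
E
```

```text
time: 16.18
eef_pos: [0.497, 0.1696, 0.0614]
tcp_rot: [0.977, 0.211, -0.0, -0.0]
contact_force: [-3.1, 0.2, 3.6]
opening: 0.503
time: 16.8
eef_pos: [0.4972, 0.1696, 0.0613]
tcp_rot: [0.978, 0.21, 0.0, 0.0]
contact_force: [-0.9, 0.5, 0.4]
opening: 0.995
time: 17.42
eef_pos: [0.4999, 0.17, 0.1866]
tcp_rot: [0.978, 0.21, 0.005, 0.0]
contact_force: [-0.8, -0.3, -0.4]
opening: 1.002
```

View pics/s12.png

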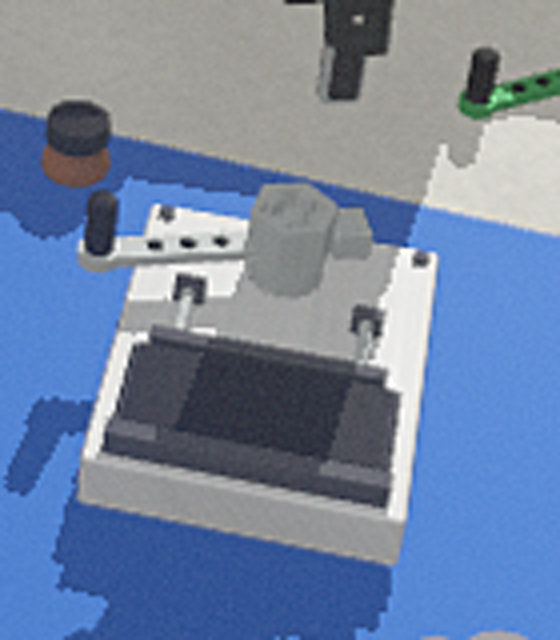

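View pics/w12.png

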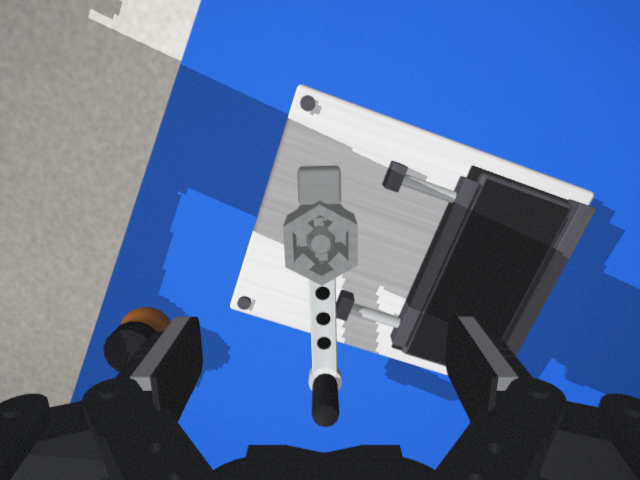

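Run:
```python
from h import *
C=cam('wrist',np.load('T12.npy'));im=cv2.imread('pics/w12.png')
h=atz(C,(320,243),.088);g=atz(C,(325,412),.103);print(h,g,np.arctan2(*(g-h)[1::-1]))
x,e=tri([ray(C,(320,243)),ray(cam('scene'),(360+293/4,220+200/4))]);print(x,e)
cv2.imwrite('pics/r12.png',rect(C,im,[.53,.17],.05,.1,600))
```

```text
[0.49425028 0.17138325 0.088     ] [0.54073718 0.07558501 0.103     ] -1.11901133958601
[0.49393451 0.16978833 0.08971883] [np.float64(0.0020045854217799757), np.float64(0.002004585421779884)]
```

View pics/r12.png

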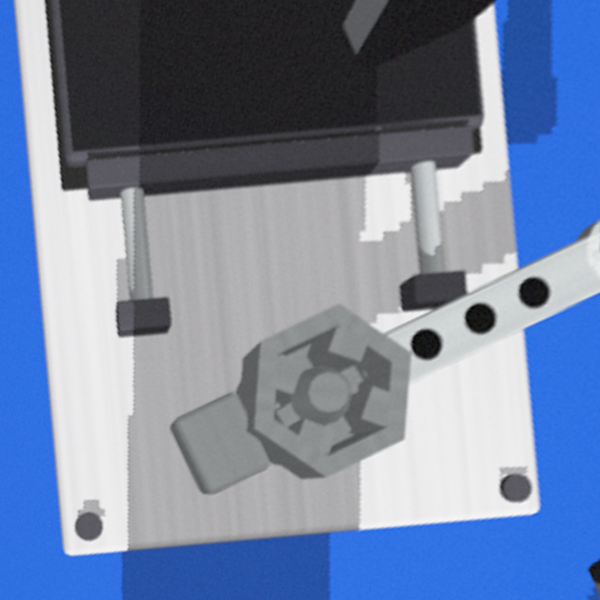

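```bash
python3 -c "
from h import *
s=readout.get_state();print(s['time'],abs(s['dq']).max());print(ctrl.sign_off())"
```

```text
17.525 0.0366883873987744
the job is handed in; nothing more can be done
None
```

I fitted the toothed lever to the splined spindle, turned it clockwise until the clamp closed, and let go. I handed the job in at about 17.5 s; no verdict was reported.

- **Fitting:** I picked the toothed lever, the left of the two grey ones. The wrist picture showed how the lugs lay, so I lined the hub up before lowering it. It slid on without any searching and met the collar at TCP z = 0.0614 m (0.0615 m expected). Pressing stayed at about 8 N.
- **Closing:** I turned the lever about 1.18 rad. The resistance was about 0.2 N m while turning, then jumped to 0.6 and held at 0.37, so I take the clamp to be at its stop. The clamp angle itself was not measured directly.
- **Last pictures:**
  - The lever is on the spindle, released and level, with the jaw against the phone and the gripper clear above.
  - The hub top triangulated to z = 0.0897 m (0.088 m expected).
  - The two views disagreed by about 2 mm a side. They put the hub about 3 mm from the earlier spindle estimate in x, at the limit allowed. I put that down to camera error, because the splines and the spindle nose hold the hub in place.
- **Other things on the mat:** I did not measure them at the end. The arm came nowhere near the ones away from the clamp, and the jar beside it looks unmoved.

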